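# Seat the three-ball stage top on its cone, groove and flat base

### The arm

A 6-joint arm with a two-finger parallel gripper is mounted at the origin on a cart in front of the work surface, level with it; the furniture and walls round the work are solid. World frame = base frame: x ahead of the robot, y to its left, z up, the work surface at z = 0. Lengths are in m, angles in rad, forces in N, time in s.
With the tool pointing down it reaches from about 0.35 to 1 m from the base axis. Payload 7.1 kg.
Tool frame: the origin (TCP) lies at the very end of the fingers, on their centre line; the grasp point (between the pads) lies 19 mm behind it; y points along the fingers, x is the direction in which the jaws open and shut, and the axes are right-handed (so a half turn about y gives the same grasp; the last joint's range is limited). The gripper opens to 85 mm and grips with 20 to 120 N. Pads are 22 mm wide; open, the fingers measure 114 mm over their backs; the gripper's body (76 mm by 85 mm) begins 54 mm behind the grasp point. The pads swing forward as they close: fully open they stand 13 mm farther back than shut.
Start: joints at [1.199, 0.423, 1.63, -0, 1.089, -0.019], TCP at [0.216, 0.586, 0.198] pointing down, gripper open.
Joint ranges: [-3, 3], [-0.9, 2.11], [0.09, 2.58], [-1.31, 4.45], [0.11, 2.69], [-2.54, 2.54]. Speed limits (rad/s): [2.39, 2.39, 3.01, 3.14, 3.14, 3.14].

### API

Orientations are given as a rotation vector (axis times angle).
In Python, from rig import monitor, viewer, order gives the robot as it stands.
- The arm moves only by the shell command python3 -m handwheel 'ROWS'. ROWS is JSON, a list of rows, each a list of 3 entries, a list of its own where there are three numbers: the closure, from 0 (fully open) to 1 (shut), then the shift along the world's x, y, z in m, then the turn, a rotation vector about the world's x, y, z in rad. In form: [[claw, [x, y, z], [rx, ry, rz]], ...]. A call has exactly 8 rows; each row shifts and turns the commanded pose from where the row before left it; what a row does not reach is not made up. A row lasts 1/8 s, in which the tool goes at most 62.5 mm and 10.7 degrees, less where a joint would pass 70% of its speed; a pose out of reach is approached as far as the arm can. A call with a gripper value outside its range is refused whole. The fingers move at their own pace and stop on an object; the grip force is fixed at half the most. Time passes only in rows, so rows that do not move let the fingers close, or fill a call up. It gives the time, the measured TCP pose, the force and the opening at its end, in the units of the state.
- monitor.read_state(): the state, without advancing time (a new reading comes with each control period).
- viewer.snapshot(name): name is "scene" or "top"; returns (picture, depth): 480x640x3 uint8, blue, green, red; 480x640 float32, m along the optical axis (not along the pixel's ray), 0 where there is no reading.
- viewer.camera_model(name): a dict with "vertical_fov" (degrees; the focal length in pixels is half the picture's height over the tangent of half this angle, whatever the lens; pixels are square), "cx", "cy" (the principal point, pixels), "k1" (the pictures are not rectified: a ray, as slopes to the right and down, at radius r is drawn at 1 + k1 r^2 times it, then the intrinsics apply), "T" (4x4, takes a point from camera to world coordinates). Camera axes: x right, y down, z forward; pixel columns grow to the right and rows downward; lengths in m; the calibration is good to about 2 mm. A picture is of the moment at which its call begins. camera_model takes no time and is no camera call.
- order.job_done(): hands the job in, once; it reports no verdict.
The state is a dict: "time_s": time; "q": joint angles; "qd": joint speeds; "tau": joint torques, N m; "tcp_pos": TCP position; "ee_rot": TCP orientation; "contact_force": force on the tool from outside, world axes, zero at the start; "moment": the same for the moment, N m; "finger_gap": opening from 0.0 (shut) to 1.0 (fully open).
Only numpy, scipy, OpenCV 4.12 (cv2) and the standard library are available. Lean on these libraries where they do the work, as an engineer would, in place of code of your own. Each camera call takes 0.05 s, during which the arm holds its last target.

### The job

Lift the triangular stage top by its handle and put it back on the seat base bolted to the bench, turned so that its three ball feet settle fully home: one in the cone, one in the V groove, and the foot at the pointed end on the flat pad. Set it down, do not let it drop, let go of it, and leave the other things on the bench where they are.

Things in the scene. Friction and masses are not known exactly. Their poses are not given: they have to be found in the camera images.
- stage_top: Loose triangular aluminium plate, 156 x 126 x 10 mm, 0.35 to 0.7 kg, on three 24 mm steel balls (centres (-40,45,12), (-40,-45,12), (80,0,12) mm), black handle on top. Origin level with the ball bottoms, below the handle's middle; z up, x to the pointed end; plate 26 to 36 mm up. Seated: origin 17 mm above the bench, right over seat_base's origin, axes agreeing; no other direction fits.
- handle (a point): Middle of the handle's grip bar, 70 mm above the ball bottoms at (0, 0, 70) mm of stage_top. The bar is 20 mm wide (along the stage's x), 20 mm high and 80 mm long (along the stage's y), with a 24 mm gap between bar and plate except at its two end posts; total height 80 mm.
- foot_cone (a point): Centre of the ball foot at the wide end, stage's +y side; it goes in the cone.
- foot_groove (a point): Centre of the ball foot at the wide end, stage's -y side; it goes in the groove.
- foot_flat (a point): Centre of the ball foot at the pointed end (goes on the flat pad).
- seat_base: Grey plate 170 x 140 x 12 mm, bolted to the bench, with three steel seats. Origin on the bench at the seats' centroid; x to the flat pad; plate spans x -65 to 105, y -70 to 70 mm. Round cup (42 mm, 90 deg cone) at (-40,45); V block (42 x 44 mm, 90 deg groove along y) at (-40,-45); flat pad (40 mm) at (80,0), top 17 mm up. Cup and block tops 30 mm up, mouths 36 mm wide.
- seat_cone (a point): Ball centre when fully home in the cone, 29 mm above the bench. All seats are slippery (friction 0.1): a ball let go a few mm off slides home by its own weight.
- seat_groove (a point): Where the second ball's centre lies when home in the groove, 29 mm above the bench.
- seat_flat (a point): Where the third ball's centre lies when it rests on the flat pad, 29 mm above the bench.
- coupling: Bystander: grey plastic pipe coupling, 37 x 54 x 36 mm, lying in front of the seat base (robot side). Origin under its middle.
- relay: Bystander: dark contactor block, 70 x 45 x 78 mm, standing at the far right of the bench. Origin under its middle.

How it is judged:
At the end, for the whole second after the job is handed in: Each ball foot's centre is within 3 mm of its home in its own seat (cone, groove, flat), and the stage top is at rest (distance between foot_cone and seat_cone below 0.003 m and distance between foot_groove and seat_groove below 0.003 m and distance between foot_flat and seat_flat below 0.003 m and linear speed of stage_top below 0.01 m/s and angular speed of stage_top below 0.05 rad/s); the robot touches nothing.
It fails at once if the stage top is dropped (falls free of the fingers at more than 0.45 m/s, about 10 mm of fall) (contact force between the fingers and stage_top below 0.01 N and linear speed of stage_top above 0.45 m/s).
It fails at once if a bystander (coupling or relay) is moved more than 30 mm (distance of any of coupling, relay from where it was at the start of the episode above 0.03 m).
It also fails if it takes over 40 s, if anything falls off the work surface, if the arm or the gripper's body presses on something with over 40 N, if the wrist force passes 120 N, or if a joint passes its speed limit or range.

## Working session

There is one attempt and no reset: what is moved stays moved. The work goes in short steps, Python scripts to look and compute and a shell command to move; the robot and the scene stay as the last step left them, time stands still between calls to the robot, and variables do not carry over. Pictures are saved under pics/ and viewed, and the job is handed in when it is done.

```bash
mkdir -p pics; ls
cat > h.py <<'E'
import numpy as np,cv2
from rig import monitor,viewer,order
def snap(n,tag):
    p,d=viewer.snapshot(n); cv2.imwrite(f'pics/{tag}.png',p); np.savez(f'pics/{tag}.npz',p=p,d=d); return p,d
def K(n):
    m=viewer.camera_model(n); f=240/np.tan(np.radians(m['vertical_fov'])/2); return m,f
def cloud(n,d):
    m,f=K(n); T=np.array(m['T'])
    v,u=np.mgrid[0:480,0:640].astype(float)
    A=np.array([[f,0,m['cx']],[0,f,m['cy']],[0,0,1]])
    q=cv2.undistortPoints(np.stack([u.ravel(),v.ravel()],1)[:,None],A,np.array([m['k1'],0,0,0,0.]))[:,0].reshape(480,640,2)
    P=np.dstack([q*d[...,None],d]); W=P@T[:3,:3].T+T[:3,3]; W[d==0]=np.nan
    return W
E
python3 - <<'E'
from h import *
for n in('scene','top'):
    snap(n,n+'0'); print(n,viewer.camera_model(n))
print(monitor.read_state())
E
```

```text
pics
scene {'vertical_fov': 56.29551414146453, 'cx': 320.0692552555052, 'cy': 236.44727678619745, 'k1': -0.06087518120581038, 'T': array([[ 0.77873835, -0.41860096,  0.46726847,  0.12413464],
       [-0.62729158, -0.50950463,  0.58899092, -0.57051638],
       [-0.00847671, -0.75178339, -0.65935566,  0.64072264],
       [ 0.        ,  0.        ,  0.        ,  1.        ]])}
top {'vertical_fov': 55.14076778692434, 'cx': 320.0985062279865, 'cy': 239.42871836854064, 'k1': 0.04193487655472386, 'T': array([[ 0.01830967, -0.99357865,  0.1116522 ,  0.38221886],
       [-0.99973212, -0.01977463, -0.01202736, -0.03479262],
       [ 0.01415801, -0.11140207, -0.99367456,  1.21905545],
       [ 0.        ,  0.        ,  0.        ,  1.        ]])}
{'time_s': 0.1, 'q': array([ 1.19899492e+00,  4.23751120e-01,  1.63062058e+00, -7.01715609e-06,
        1.08861471e+00, -1.89686271e-02]), 'qd': array([-1.59047958e-04, -2.71450273e-03, -1.01574964e-03,  4.27754814e-04,
        1.17566363e-04, -6.34504679e-05]), 'tau': array([-1.37956577e-03, -5.58423328e+01, -2.82444924e+01, -4.89834383e-05,
        2.94277270e-03,  1.28255652e-05]), 'tcp_pos': array([0.21573346, 0.58600216, 0.19722902]), 'ee_rot': array([-1.35651105, -0.94463565,  0.94654434]), 'contact_force': array([ 0.51558284,  1.17157917, -0.00217937]), 'moment': array([-0.00518378, -0.01901143,  0.00543647]), 'finger_gap': 1.000681072979969}
```

View pics/scene0.png

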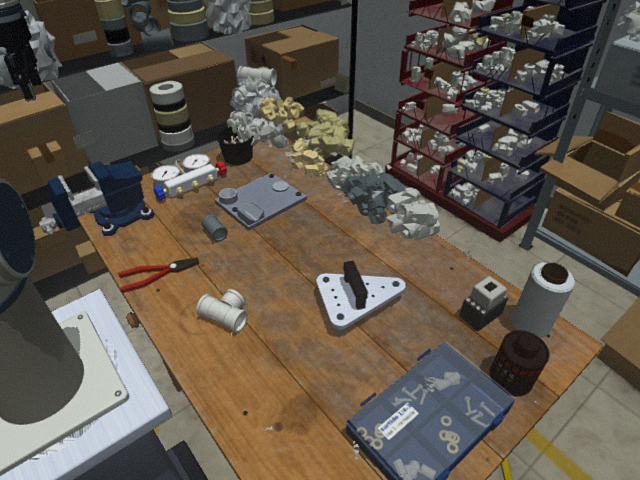

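View pics/top0.png

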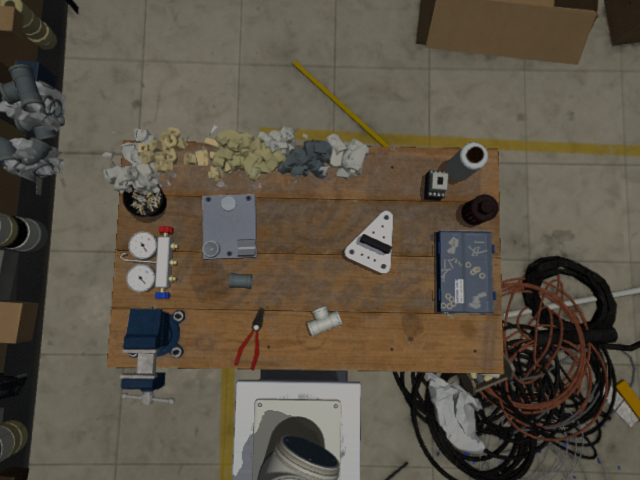

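Run:
```python
from h import *
z=np.load('pics/top0.npz'); p,d=z['p'],z['d']; W=cloud('top',d)
np.save('pics/W0.npy',W)
for u,v in [(375,243),(230,227),(300,460),(155,340),(240,281),(437,185),(300,300),(200,300)]: print(u,v,W[v,u])
a=cv2.resize(p[195:285,335:405],None,fx=6,fy=6,interpolation=cv2.INTER_CUBIC)
b=cv2.resize(p[185:275,190:270],None,fx=6,fy=6,interpolation=cv2.INTER_CUBIC)
cv2.imwrite('pics/c0.png',np.hstack([a[:540],b[:540]])[:,:])
print(a.shape,b.shape)
z=np.load('pics/scene0.npz');p=z['p']
cv2.imwrite('pics/c1.png',np.hstack([cv2.resize(p[250:340,300:420],None,fx=3.3,fy=3.3,interpolation=2),cv2.resize(p[160:250,200:320],None,fx=3.3,fy=3.3,interpolation=2)]))
```

```text
375 243 [ 0.50378579 -0.18545004  0.0817164 ]
230 227 [0.54568628 0.1883655  0.01515747]
300 460 [ 0.08816097 -0.01699576  0.36697716]
155 340 [0.26367871 0.32948253 0.12359574]
240 281 [0.40422721 0.15312918 0.0381342 ]
437 185 [ 0.65551973 -0.34268038  0.075892  ]
300 300 [ 3.58054355e-01  3.53415766e-04 -1.75626175e-03]
200 300 [0.35390559 0.26019343 0.0038554 ]
(540, 420, 3) (540, 480, 3)
```

View pics/c0.png

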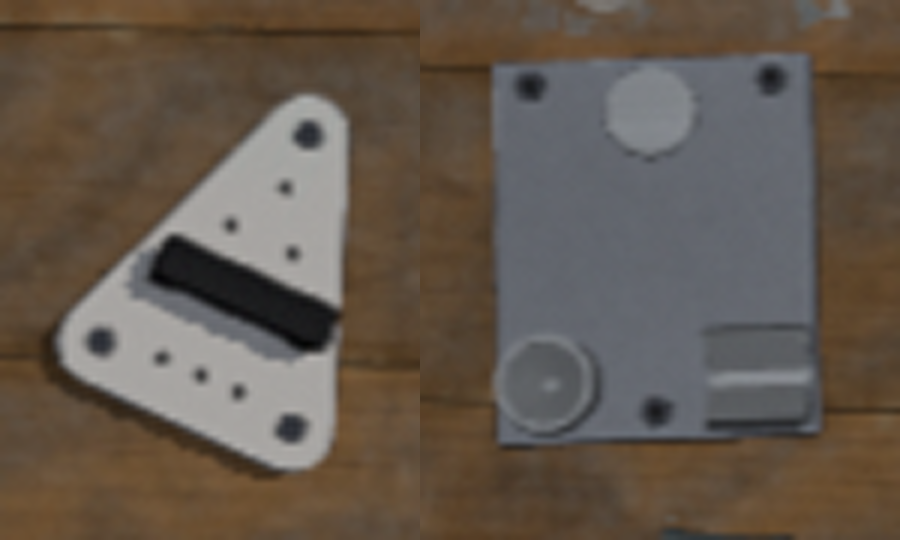

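View pics/c1.png

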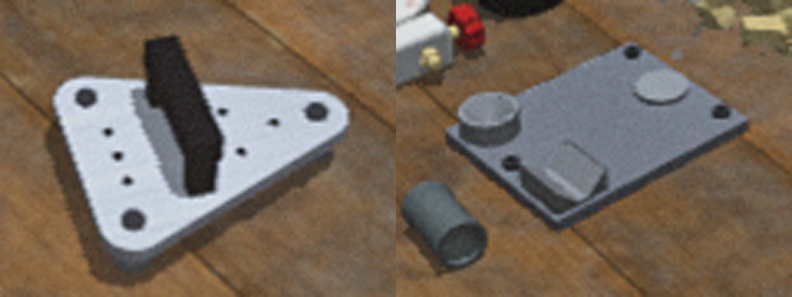

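```bash
cat >> h.py <<'E'
from scipy.spatial.transform import Rotation as R
def ray(n,u,v,z):
    m,f=K(n); T=np.array(m['T']);A=np.array([[f,0,m['cx']],[0,f,m['cy']],[0,0,1]])
    q=cv2.undistortPoints(np.array([[[u,v]]],float),A,np.array([m['k1'],0,0,0,0.]))[0,0]
    D=T[:3,:3]@np.array([q[0],q[1],1]);o=T[:3,3]; return o+D*(z-o[2])/D[2]
FEET=np.array([[-.04,.045],[-.04,-.045],[.08,0]])
def fit(Pw):
    Pw=np.array(Pw)[:,:2];a=FEET-FEET.mean(0);b=Pw-Pw.mean(0)
    yaw=np.arctan2((a[:,0]*b[:,1]-a[:,1]*b[:,0]).sum(),(a*b).sum())
    c,s=np.cos(yaw),np.sin(yaw);Rm=np.array([[c,-s],[s,c]]);t=Pw.mean(0)-Rm@FEET.mean(0)
    return t,yaw,Pw-(FEET@Rm.T+t)
E
python3 - <<'E'
from h import *
np.set_printoptions(precision=4,suppress=True)
def t(x,y,s,ox,oy): return ((x+.5)/s-.5+ox,(y+.5)/s-.5+oy)
T6=lambda x,y:t(x,y,6,335,195); S6=lambda x,y:t(x-420,y,6,190,185)
Ta=lambda x,y:t(x,y,3.3,300,250); Sa=lambda x,y:t(x-396,y,3.3,200,160)
print('stage top',fit([ray('top',*T6(101,341),.036),ray('top',*T6(291,428),.036),ray('top',*T6(308,134),.036)]))
print('stage scn',fit([ray('scene',*Ta(86,97),.036),ray('scene',*Ta(133,219),.036),ray('scene',*Ta(316,111),.036)]))
print('seat top',fit([ray('top',*S6(545,384),.030),ray('top',*S6(760,378),.023),ray('top',*S6(650,112),.017)]))
print('seat scn',fit([ray('scene',*Sa(489,110),.030),ray('scene',*Sa(567,178),.023),ray('scene',*Sa(661,87),.017)]))
# plate edges of base via depth
W=np.load('pics/W0.npy');
sub=W[190:270,195:265].reshape(-1,3); m=(sub[:,2]>.006)&(sub[:,2]<.04)
r=cv2.minAreaRect((sub[m,:2]*1000).astype(np.float32)); print('seat rect',r)
sub=W[200:285,335:405].reshape(-1,3); m=(sub[:,2]>.065); print('bar rect',cv2.minAreaRect((sub[m,:2]*1000).astype(np.float32)),np.nanmedian(sub[m],0))
s=monitor.read_state(); print(R.from_rotvec(s['ee_rot']).as_matrix())
# bench z near
for u,v in [(300,260),(180,210),(330,280),(300,200)]: print(np.nanmedian(W[v-3:v+4,u-3:u+4].reshape(-1,3),0))
E
```

```text
stage top (array([ 0.5043, -0.1876]), np.float64(-0.4118309041103684), array([[-0.0001, -0.0002],
       [ 0.0001,  0.0002],
       [-0.    ,  0.    ]]))
stage scn (array([ 0.5045, -0.1868]), np.float64(-0.41284160900216016), array([[ 0.    , -0.0002],
       [ 0.0001,  0.0002],
       [-0.0002,  0.0001]]))
seat top (array([0.5288, 0.1908]), np.float64(0.06228422796427164), array([[ 0.0003,  0.0004],
       [-0.0003, -0.0007],
       [-0.    ,  0.0002]]))
seat scn (array([0.5289, 0.1877]), np.float64(0.06349058381436705), array([[ 0.0009,  0.0018],
       [ 0.0005, -0.0019],
       [-0.0014,  0.0002]]))
seat rect ((543.4774169921875, 186.53623962402344), (176.8376922607422, 208.4401397705078), 89.95880889892578)
bar rect ((503.3031005859375, -188.1716766357422), (79.85657501220703, 20.695398330688477), 65.41535186767578) [ 0.5022 -0.1881  0.0795]
[[ 0.3456 -0.0005 -0.9384]
 [ 0.9384 -0.0013  0.3456]
 [-0.0014 -1.      0.    ]]
[0.4631 0.0027 0.0004]
[ 0.591   0.3256 -0.0005]
[ 0.4119 -0.0777 -0.0003]
[0.6248 0.0065 0.0004]
```

```bash
python3 -m handwheel '[[0,[0.018,-0.048,0.005],[0,0,-0.102]],[0,[0.018,-0.048,0.005],[0,0,-0.102]],[0,[0.018,-0.048,0],[0,0,-0.102]],[0,[0.018,-0.048,0],[0,0,-0.102]],[0,[0.018,-0.048,0],[0,0,-0.102]],[0,[0.018,-0.048,0],[0,0,-0.102]],[0,[0.018,-0.048,0],[0,0,-0.102]],[0,[0.018,-0.048,0],[0,0,-0.102]]]'
python3 -m handwheel '[[0,[0.018,-0.048,0],[0,0,-0.102]],[0,[0.018,-0.048,0],[0,0,-0.102]],[0,[0.018,-0.048,0],[0,0,-0.102]],[0,[0.018,-0.048,0],[0,0,-0.102]],[0,[0.018,-0.048,0],[0,0,-0.102]],[0,[0.018,-0.048,0],[0,0,-0.102]],[0,[0.018,-0.048,0],[0,0,-0.102]],[0,[0,0,0],[0,0,0]]]'
python3 - <<'E'
from h import *
np.set_printoptions(precision=4,suppress=True)
s=monitor.read_state(); M=R.from_rotvec(s['ee_rot']).as_matrix();print(s['tcp_pos'],M,np.arctan2(M[1,0],M[0,0]),s['q'],s['contact_force'])
E
```

```text
time_s: 1.1
tcp_pos: [0.3601, 0.2009, 0.2079]
ee_rot: [-1.548, -0.313, 0.313]
contact_force: [0.4, 0.7, -0.8]
finger_gap: 1.006
time_s: 2.1
tcp_pos: [0.4868, -0.1363, 0.2077]
ee_rot: [-1.557, 0.248, -0.249]
contact_force: [-1.0, 0.7, -1.0]
finger_gap: 0.998
[ 0.4868 -0.1363  0.2077] [[ 0.9503  0.0004  0.3112]
 [-0.3112 -0.0005  0.9503]
 [ 0.0005 -1.     -0.0003]] -0.31644399757114383 [-0.2963  0.2348  1.8818 -0.0004  1.0244  0.0204] [-0.976   0.7205 -1.0002]
```

```bash
python3 -m handwheel '[[0,[0.0088,-0.0255,-0.02],[0,0,-0.0478]],[0,[0.0088,-0.0254,-0.02],[0,0,-0.0477]],[0,[0,0,-0.02],[0,0,0]],[0,[0,0,-0.02],[0,0,0]],[0,[0,0,-0.01],[0,0,0]],[0,[0,0,0],[0,0,0]],[0,[0,0,0],[0,0,0]],[0,[0,0,0],[0,0,0]]]'
python3 - <<'E'
from h import *
np.set_printoptions(precision=4,suppress=True)
s=monitor.read_state(); M=R.from_rotvec(s['ee_rot']).as_matrix();print(s['tcp_pos'],M[:,1],np.arctan2(M[1,0],M[0,0]),s['contact_force'])
p,d=snap('scene','s1'); cv2.imwrite('pics/s1c.png',cv2.resize(p[190:350,270:450],None,fx=3.3,fy=3.3,interpolation=2))
E
```

```text
time_s: 3.1
tcp_pos: [0.504, -0.1845, 0.1187]
ee_rot: [-1.547, 0.318, -0.321]
contact_force: [-0.6, -0.1, 0.2]
finger_gap: 1.001
[ 0.504  -0.1845  0.1187] [ 0.0013 -0.0005 -1.    ] -0.40728509063274126 [-0.588  -0.1178  0.1684]
```

View pics/s1c.png

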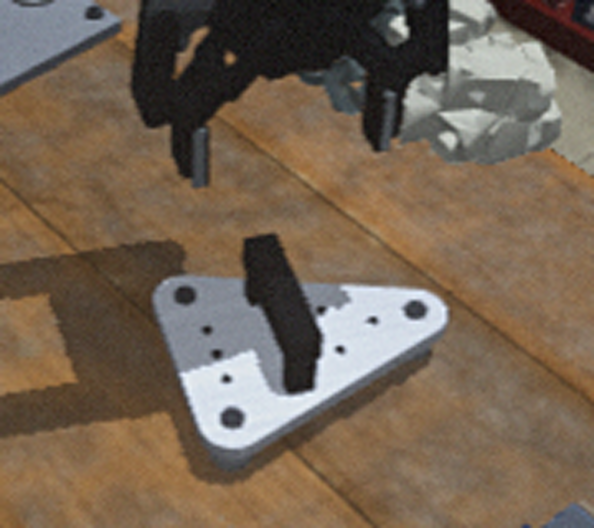

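Fingers (crop 195,160 and 385,120) straddle the bar (285,310), with the jaw direction along the stage's x. Next I go down and close.

```bash
python3 -m handwheel '[[0,[0.0004,-0.0027,-0.015],[0,0,-0.005]],[0,[0,0,-0.015],[0,0,0]],[0,[0,0,-0.015],[0,0,0]],[0,[0,0,-0.012],[0,0,0]],[0,[0,0,-0.01],[0,0,0]],[0,[0,0,0],[0,0,0]],[0,[0,0,0],[0,0,0]],[0,[0,0,0],[0,0,0]]]'
python3 -m handwheel '[[1,[0,0,0],[0,0,0]],[1,[0,0,0],[0,0,0]],[1,[0,0,0],[0,0,0]],[1,[0,0,0],[0,0,0]],[1,[0,0,0],[0,0,0]],[1,[0,0,0],[0,0,0]],[1,[0,0,0],[0,0,0]],[1,[0,0,0],[0,0,0]]]'
```

```text
time_s: 4.15
tcp_pos: [0.5044, -0.1872, 0.0514]
ee_rot: [-1.547, 0.323, -0.324]
contact_force: [0.0, 0.0, 0.2]
finger_gap: 1.0
time_s: 5.15
tcp_pos: [0.5039, -0.1871, 0.0509]
ee_rot: [-1.546, 0.324, -0.323]
contact_force: [-0.0, 0.3, 0.1]
finger_gap: -0.001
```

The gap reads fully shut, so the bar may not be between the pads. I'll look before moving.

Run:
```python
from h import *
np.set_printoptions(precision=4,suppress=True)
s=monitor.read_state(); print(s['finger_gap'],s['contact_force'],s['moment'])
p,d=snap('scene','s2'); a=cv2.resize(p[210:350,280:430],None,fx=4,fy=4,interpolation=2);cv2.imwrite('pics/s2c.png',a)
```

```text
-0.0011820503108947136 [-0.0339  0.2581  0.1059] [0.0574 0.0064 0.004 ]
```

View pics/s2c.png

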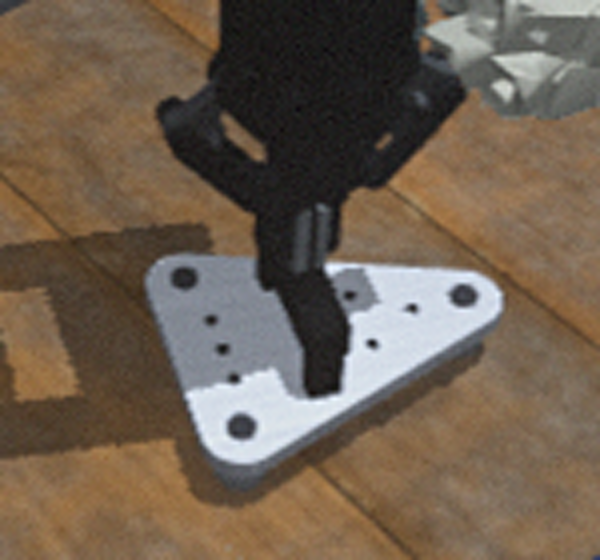

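```bash
cat >> h.py <<'E'
def proj(n,P):
    m,f=K(n);T=np.array(m['T']);c=T[:3,:3].T@(np.array(P,float)-T[:3,3]);x,y=c[:2]/c[2];r=1+m['k1']*(x*x+y*y)
    return np.array([m['cx']+f*x*r,m['cy']+f*y*r])
E
python3 - <<'E'
from h import *
np.set_printoptions(precision=2,suppress=True)
a=proj('scene',(.504,-.1845,.1187));print('s1 tcp crop',(a-[270,190])*3.3)
for P in [(.504,-.1871,.051),(.504,-.1871,.07),(.504,-.1871,.08),(.504,-.1871,.1)]:
    print(P,(proj('scene',P)-[280,210])*4)
y=-.412;ax=np.array([-np.sin(y),np.cos(y)])
for s in(.04,-.04): print('bar end',(proj('scene',(*(np.array([.5044,-.1872])+s*ax),.08))-[280,210])*4)
W=cloud('scene',np.load('pics/s2.npz')['d'])
for x,yy in [(305,240),(320,230),(300,260),(310,300),(330,370),(270,250)]: print((x,yy),W[210+yy//4,280+x//4]*1000)
d,=[viewer.snapshot('top')]; p=d[0];np.savez('pics/t2.npz',p=p,d=d[1]);cv2.imwrite('pics/t2.png',cv2.resize(p[190:290,325:425],None,fx=6,fy=6,interpolation=2))
E
```

```text
s1 tcp crop [279.98 225.88]
(0.504, -0.1871, 0.051) [296.71 307.11]
(0.504, -0.1871, 0.07) [298.56 277.54]
(0.504, -0.1871, 0.08) [299.56 261.59]
(0.504, -0.1871, 0.1) [301.6  228.83]
bar end [271.86 198.98]
bar end [331.1  328.37]
(305, 240) [ 497.1  -195.89  104.64]
(320, 230) [ 502.42 -199.47  111.12]
(300, 260) [ 495.25 -196.13   94.04]
(310, 300) [ 492.74 -204.96   78.43]
(330, 370) [ 489.4  -222.98   53.27]
(270, 250) [ 502.44 -168.56   74.67]
```

View pics/t2.png

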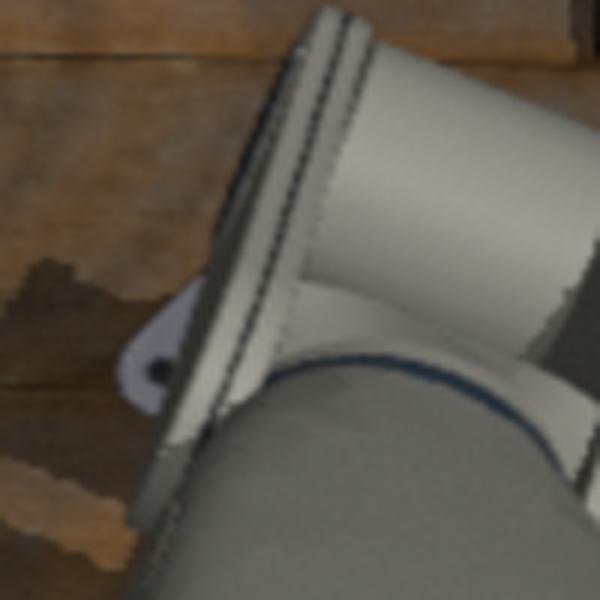

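Run:
```python
from h import *
np.set_printoptions(precision=1,suppress=True)
z=np.load('pics/s2.npz');W=cloud('scene',z['d'])*1000
for u in(352,354,356,358,360):
    print(u);print(np.c_[np.arange(262,284),W[262:284,u]])
cv2.imwrite('pics/s2d.png',cv2.resize(z['p'][250:300,335:375],None,fx=12,fy=12,interpolation=0))
```

```text
352
[[ 262.   488.8 -193.9  127. ]
 [ 263.   487.7 -195.1  126.3]
 [ 264.   493.1 -189.7  116.5]
 [ 265.   493.6 -189.3  113.5]
 [ 266.   493.  -190.   112.1]
 [ 267.   494.  -189.1  108.5]
 [ 268.   492.7 -190.6  108.1]
 [ 269.   493.5 -189.9  104.7]
 [ 270.   493.2 -190.4  102.9]
 [ 271.   493.6 -190.1   99.9]
 [ 272.   492.  -191.8   99.9]
 [ 273.   493.6 -190.4   95.4]
 [ 274.   493.8 -190.3   92.7]
 [ 275.   493.2 -191.1   91.3]
 [ 276.   499.5 -184.7   79.6]
 [ 277.   498.6 -185.8   78.5]
 [ 278.   495.4 -189.2   80.9]
 [ 279.   495.2 -189.5   78.9]
 [ 280.   494.4 -190.5   77.8]
 [ 281.   491.8 -193.3   79.4]
 [ 282.   491.3 -193.9   77.7]
 [ 283.   491.  -194.4   75.7]]
354
[[ 262.   491.6 -195.6  126.5]
 [ 263.   493.5 -193.8  121.7]
 [ 264.   496.8 -190.7  114.9]
 [ 265.   495.9 -191.7  113.9]
 [ 266.   496.5 -191.2  110.8]
 [ 267.   494.5 -193.3  111.4]
 [ 268.   495.1 -192.9  108.4]
 [ 269.   495.2 -192.9  105.9]
 [ 270.   494.8 -193.5  104.2]
 [ 271.   496.2 -192.2   99.9]
 [ 272.   494.6 -193.9   99.9]
 [ 273.   494.2 -194.5   98.2]
 [ 274.   495.6 -193.3   94. ]
 [ 275
[... 1634 characters left out ...]
01.8   77.1]]
360
[[ 262.   504.1 -197.   119.9]
 [ 263.   502.1 -199.1  120.4]
 [ 264.   502.8 -198.6  117.3]
 [ 265.   502.3 -199.3  115.8]
 [ 266.   503.3 -198.5  112.2]
 [ 267.   502.4 -199.5  111.1]
 [ 268.   502.1 -200.   109.4]
 [ 269.   503.3 -198.9  105.4]
 [ 270.   503.3 -199.1  103.1]
 [ 271.   503.9 -198.7  100.1]
 [ 272.   503.8 -198.9   97.9]
 [ 273.   504.5 -198.5   94.7]
 [ 274.   503.6 -199.5   93.7]
 [ 275.   504.  -199.3   90.8]
 [ 276.   504.1 -199.4   88.4]
 [ 277.   510.1 -193.7   77.3]
 [ 278.   508.5 -195.4   77.2]
 [ 279.   505.7 -198.3   79. ]
 [ 280.   503.4 -200.8   80.1]
 [ 281.   503.3 -201.    77.9]
 [ 282.   501.4 -203.    78.3]
 [ 283.   500.8 -203.8   77. ]]
```

View pics/s2d.png

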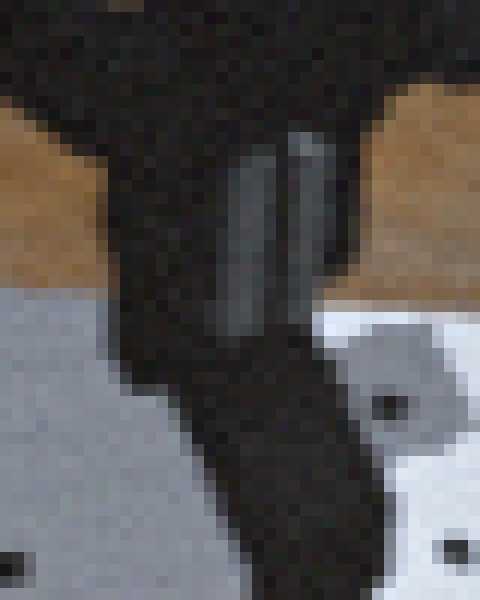

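The shut fingertips are at z ≈ 0.088, about 37 mm above the reported TCP (0.051). Laterally they agree to within about 1 mm. So the fingers shut above the bar (its top is at 0.08) and touched nothing. I'll reopen, go down 36 mm more and close again.

```bash
python3 -m handwheel '[[0,[0,0,0.005],[0,0,0]],[0,[0,0,0],[0,0,0]],[0,[0,0,0],[0,0,0]],[0,[0,0,0],[0,0,0]],[0,[0,0,0],[0,0,0]],[0,[0,0,0],[0,0,0]],[0,[0,0,0],[0,0,0]],[0,[0,0,0],[0,0,0]]]'
python3 -m handwheel '[[0,[0,0,-0.01],[0,0,0]],[0,[0,0,-0.01],[0,0,0]],[0,[0,0,-0.01],[0,0,0]],[0,[0,0,-0.006],[0,0,0]],[0,[0,0,-0.005],[0,0,0]],[0,[0,0,0],[0,0,0]],[0,[0,0,0],[0,0,0]],[0,[0,0,0],[0,0,0]]]'
python3 - <<'E'
from h import *
p,d=snap('scene','s3'); cv2.imwrite('pics/s3c.png',cv2.resize(p[210:350,280:430],None,fx=4,fy=4,interpolation=2))
E
```

```text
time_s: 6.25
tcp_pos: [0.5039, -0.1871, 0.0559]
ee_rot: [-1.546, 0.324, -0.324]
contact_force: [0.7, 0.9, 0.2]
finger_gap: 1.002
time_s: 7.25
tcp_pos: [0.5042, -0.1872, 0.0152]
ee_rot: [-1.547, 0.323, -0.324]
contact_force: [-0.1, -0.2, 0.2]
finger_gap: 0.996
```

View pics/s3c.png

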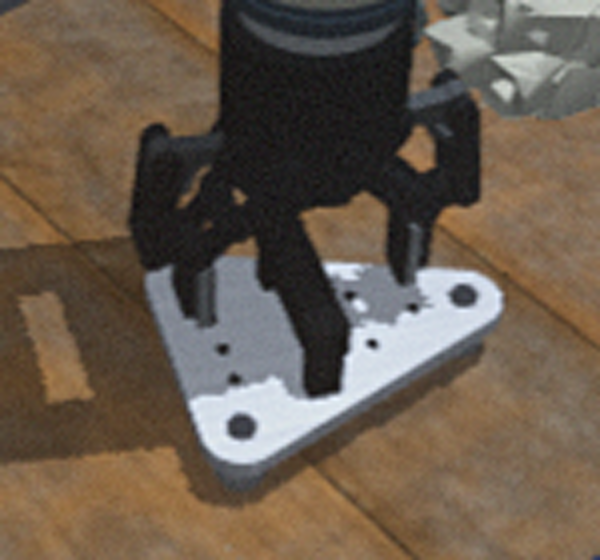

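The fingers (205,320 and 412,280) now straddle the bar below its top. Closing.

```bash
python3 -m handwheel '[[1,[0,0,0],[0,0,0]],[1,[0,0,0],[0,0,0]],[1,[0,0,0],[0,0,0]],[1,[0,0,0],[0,0,0]],[1,[0,0,0],[0,0,0]],[1,[0,0,0],[0,0,0]],[1,[0,0,0],[0,0,0]],[1,[0,0,0],[0,0,0]]]'
python3 - <<'E'
from h import *
p,d=snap('scene','s4'); cv2.imwrite('pics/s4c.png',cv2.resize(p[210:350,280:430],None,fx=4,fy=4,interpolation=2))
E
```

```text
time_s: 8.3
tcp_pos: [0.5042, -0.1872, 0.0151]
ee_rot: [-1.547, 0.323, -0.324]
contact_force: [1.2, -1.3, 3.5]
finger_gap: 0.226
```

View pics/s4c.png

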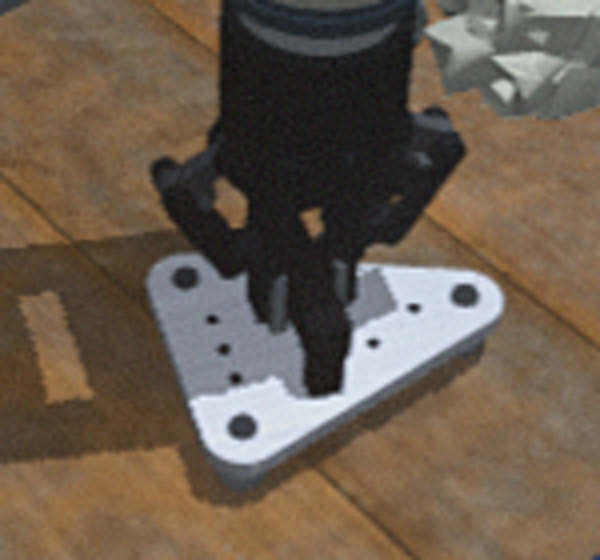

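```bash
python3 -m handwheel '[[1,[0,0,0.004],[0,0,0]],[1,[0,0,0.008],[0,0,0]],[1,[0,0,0.013],[0,0,0]],[1,[0,0,0.015],[0,0,0]],[1,[0,0,0.015],[0,0,0]],[1,[0,0,0.015],[0,0,0]],[1,[0,0,0.01],[0,0,0]],[1,[0,0,0],[0,0,0]]]'
python3 - <<'E'
from h import *
p,d=snap('scene','s5'); cv2.imwrite('pics/s5c.png',cv2.resize(p[180:340,270:440],None,fx=3.6,fy=3.6,interpolation=2))
E
```

```text
time_s: 9.35
tcp_pos: [0.5045, -0.1873, 0.0959]
ee_rot: [-1.547, 0.322, -0.325]
contact_force: [0.4, 0.9, -5.1]
finger_gap: 0.226
```

View pics/s5c.png

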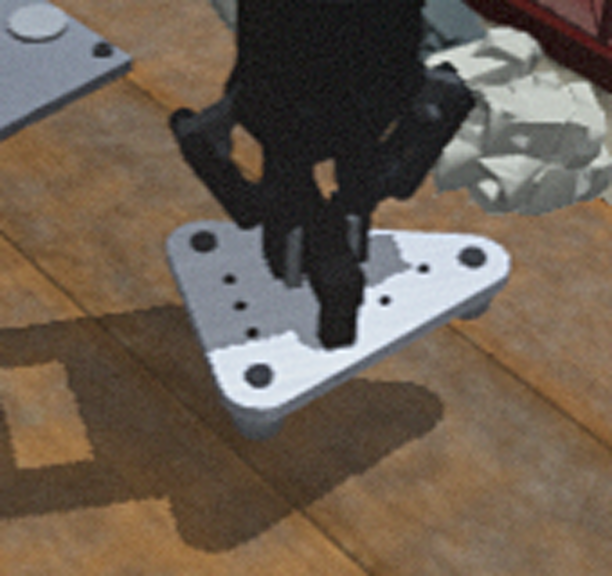

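The stage hangs level about 80 mm up with its feet visible, and about 5 N on the wrist. Carrying it to above the seat.

```bash
python3 -m handwheel '[[1,[0.0007,0.01,0],[0,0,0.015]],[1,[0.0013,0.02,0],[0,0,0.025]],[1,[0.002,0.03,0],[0,0,0.04]],[1,[0.002,0.03,0],[0,0,0.04]],[1,[0.002,0.03,0],[0,0,0.04]],[1,[0.002,0.03,0],[0,0,0.04]],[1,[0.002,0.03,0],[0,0,0.04]],[1,[0.002,0.03,0],[0,0,0.04]]]'
python3 -m handwheel '[[1,[0.002,0.03,0],[0,0,0.04]],[1,[0.002,0.03,0],[0,0,0.04]],[1,[0.002,0.03,0],[0,0,0.04]],[1,[0.002,0.03,0],[0,0,0.04]],[1,[0.0013,0.025,0],[0,0,0.025]],[1,[0.001,0.02,0],[0,0,0.01]],[1,[0,0.005,0],[0,0,0]],[1,[0,0,0],[0,0,0]]]'
python3 - <<'E'
from h import *
np.set_printoptions(precision=4,suppress=True)
p,d=snap('scene','s6'); cv2.imwrite('pics/s6c.png',cv2.resize(p[100:260,160:360],None,fx=3.6,fy=3.6,interpolation=2))
s=monitor.read_state(); M=R.from_rotvec(s['ee_rot']).as_matrix();print(s['tcp_pos'],M[:,1],np.arctan2(M[1,0],M[0,0]),s['contact_force'],s['finger_gap'])
E
```

```text
time_s: 10.4
tcp_pos: [0.5172, 0.0252, 0.0945]
ee_rot: [-1.568, 0.102, -0.101]
contact_force: [0.2, -0.2, -5.1]
finger_gap: 0.227
time_s: 11.4
tcp_pos: [0.5278, 0.193, 0.0947]
ee_rot: [-1.571, -0.049, 0.05]
contact_force: [-0.9, 0.2, -5.4]
finger_gap: 0.226
[0.5278 0.1925 0.0947] [-0.0006 -0.0004 -1.    ] 0.06246981358526144 [ 0.4305  0.3169 -4.4699] 0.22482718787044823
```

View pics/s6c.png

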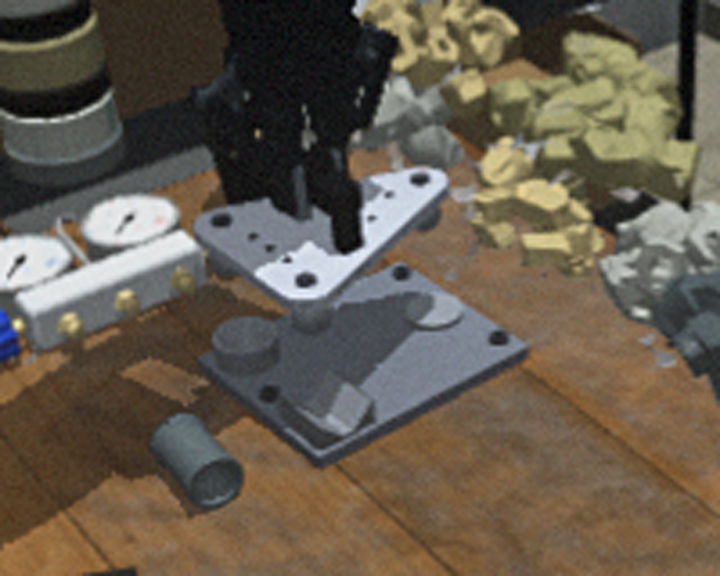

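Run:
```python
from h import *
np.set_printoptions(precision=4,suppress=True)
t=lambda x,y:((x+.5)/3.6-.5+160,(y+.5)/3.6-.5+100)
print(fit([ray('scene',*t(*a),.1156) for a in((221,220),(306,280),(426,178))]))
z=np.load('pics/s6.npz');W=cloud('scene',z['d'])
P=W[100:260,160:360].reshape(-1,3);P=P[np.isfinite(P[:,0])]
c=P[(abs(P[:,2]-.1156)<.012)&(np.hypot(P[:,0]-.5288,P[:,1]-.19)<.11)]
g=np.array([z['p'][100:260,160:360].reshape(-1,3)])
A=np.c_[c[:,:2]-c[:,:2].mean(0),np.ones(len(c))]
r=np.linalg.lstsq(A,c[:,2],rcond=None)[0];k=abs(A@r-c[:,2])<.004;r=np.linalg.lstsq(A[k],c[k,2],rcond=None)[0];print('plane',r,k.sum(),c[:,:2].mean(0))
```

```text
(array([0.5301, 0.1929]), np.float64(0.04946327163801656), array([[-0.0017,  0.0006],
       [-0.0006, -0.0003],
       [ 0.0023, -0.0003]]))
plane [0.0009 0.0113 0.115 ] 1226 [0.5232 0.1816]
```

```bash
python3 -m handwheel '[[1,[0.001,-0.0025,-0.008],[0,0,0]],[1,[0,0,-0.01],[0,0,0]],[1,[0,0,-0.01],[0,0,0]],[1,[0,0,-0.009],[0,0,0]],[1,[0,0,-0.006],[0,0,0]],[1,[0,0,0],[0,0,0]],[1,[0,0,0],[0,0,0]],[1,[0,0,0],[0,0,0]]]'
python3 - <<'E'
from h import *
np.set_printoptions(precision=4,suppress=True)
p,d=snap('scene','s7'); cv2.imwrite('pics/s7c.png',cv2.resize(p[140:250,195:325],None,fx=5,fy=5,interpolation=2))
s=monitor.read_state(); M=R.from_rotvec(s['ee_rot']).as_matrix();print(s['tcp_pos'],np.arctan2(M[1,0],M[0,0]),s['contact_force'],s['finger_gap'])
E
```

```text
time_s: 12.45
tcp_pos: [0.5295, 0.1905, 0.0523]
ee_rot: [-1.57, -0.05, 0.049]
contact_force: [0.1, -0.2, -5.6]
finger_gap: 0.224
[0.5295 0.1905 0.0523] 0.06257749556279638 [ 0.4737  0.2041 -4.5779] 0.2247332149480896
```

View pics/s7c.png

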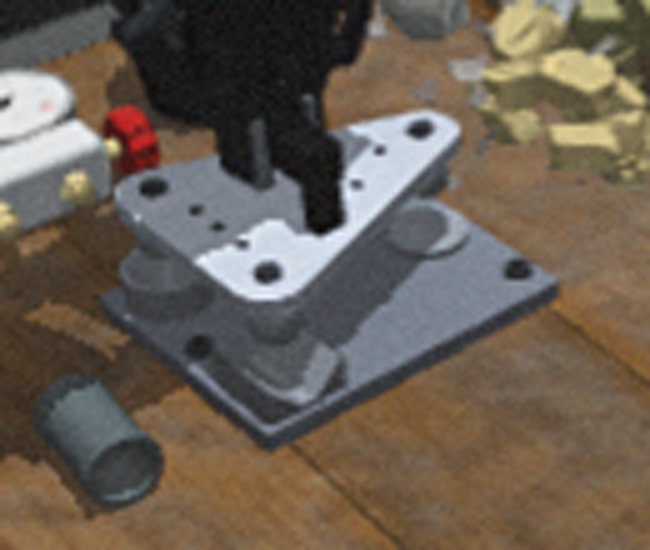

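Run:
```python
from h import *
np.set_printoptions(precision=4,suppress=True)
t=lambda x,y:((x+.5)/5-.5+195,(y+.5)/5-.5+140)
print(fit([ray('scene',*t(*a),.0732) for a in((153,187),(267,271),(419,130))]))
```

```text
(array([0.5303, 0.191 ]), np.float64(0.055444970340876316), array([[ 0.0003, -0.0002],
       [ 0.0008,  0.0004],
       [-0.0011, -0.0003]]))
```

```bash
python3 -m handwheel '[[1,[-0.001,-0.001,-0.003],[0,0,0.003]],[1,[0,0,-0.003],[0,0,0]],[1,[0,0,-0.003],[0,0,0]],[1,[0,0,-0.003],[0,0,0]],[1,[0,0,-0.002],[0,0,0]],[1,[0,0,0],[0,0,0]],[1,[0,0,0],[0,0,0]],[1,[0,0,0],[0,0,0]]]'
python3 -c "
from h import *;s=monitor.read_state();print(s['tcp_pos'],s['contact_force'],s['moment'])"
```

```text
time_s: 13.5
tcp_pos: [0.5283, 0.1894, 0.038]
ee_rot: [-1.57, -0.052, 0.051]
contact_force: [0.0, 0.8, -5.7]
finger_gap: 0.223
[0.52832512 0.18942313 0.03804732] [ 0.01659383  0.79688362 -5.74389941] [-0.02060877  0.07505821  0.02614452]
```

No contact yet, 6 mm above home. I'll keep going down in 1 mm rows.

```bash
python3 -m handwheel '[[1,[0,0,-0.001],[0,0,0]],[1,[0,0,-0.001],[0,0,0]],[1,[0,0,-0.001],[0,0,0]],[1,[0,0,-0.001],[0,0,0]],[1,[0,0,0],[0,0,0]],[1,[0,0,0],[0,0,0]],[1,[0,0,0],[0,0,0]],[1,[0,0,0],[0,0,0]]]'
python3 -c "
from h import *;s=monitor.read_state();print(s['tcp_pos'],s['contact_force'],s['moment'])"
```

```text
time_s: 14.5
tcp_pos: [0.5286, 0.1896, 0.0341]
ee_rot: [-1.57, -0.052, 0.051]
contact_force: [0.4, 3.6, -3.2]
finger_gap: 0.225
[0.52861858 0.18964896 0.03412248] [ 0.35701679  3.58770913 -3.1716263 ] [ 0.69744323 -0.23433104 -0.15417724]
```

```bash
python3 -m handwheel '[[1,[0,0.001,0],[0,0,0]],[1,[0,0.0005,-0.001],[0,0,0]],[1,[0,0,0],[0,0,0]],[1,[0,0,0],[0,0,0]],[1,[0,0,0],[0,0,0]],[1,[0,0,0],[0,0,0]],[1,[0,0,0],[0,0,0]],[1,[0,0,0],[0,0,0]]]'
python3 -c "
from h import *;s=monitor.read_state();print(s['tcp_pos'],s['contact_force'],s['moment'])"
```

```text
time_s: 15.5
tcp_pos: [0.5285, 0.191, 0.033]
ee_rot: [-1.57, -0.052, 0.051]
contact_force: [3.1, 2.5, -2.2]
finger_gap: 0.229
[0.52848216 0.191006   0.03302066] [ 3.1486358   2.47276069 -2.22516807] [ 0.65942254 -0.5227844  -0.18132558]
```

```bash
python3 -m handwheel '[[1,[0.0007,0.0008,0],[0,0,0]],[1,[0,0,-0.001],[0,0,0]],[1,[0,0,0],[0,0,0]],[1,[0,0,0],[0,0,0]],[1,[0,0,0],[0,0,0]],[1,[0,0,0],[0,0,0]],[1,[0,0,0],[0,0,0]],[1,[0,0,0],[0,0,0]]]'
python3 - <<'E'
from h import *
np.set_printoptions(precision=4,suppress=True)
s=monitor.read_state();print(s['tcp_pos'],s['contact_force'],s['moment'])
p,d=snap('scene','s8'); cv2.imwrite('pics/s8c.png',cv2.resize(p[140:250,195:325],None,fx=5,fy=5,interpolation=2))
E
```

```text
time_s: 16.5
tcp_pos: [0.5291, 0.1917, 0.0321]
ee_rot: [-1.57, -0.052, 0.051]
contact_force: [2.7, 1.0, 6.0]
finger_gap: 0.22
[0.5291 0.1917 0.0321] [2.7176 0.975  6.0305] [ 0.3198 -0.2145 -0.2366]
```

View pics/s8c.png

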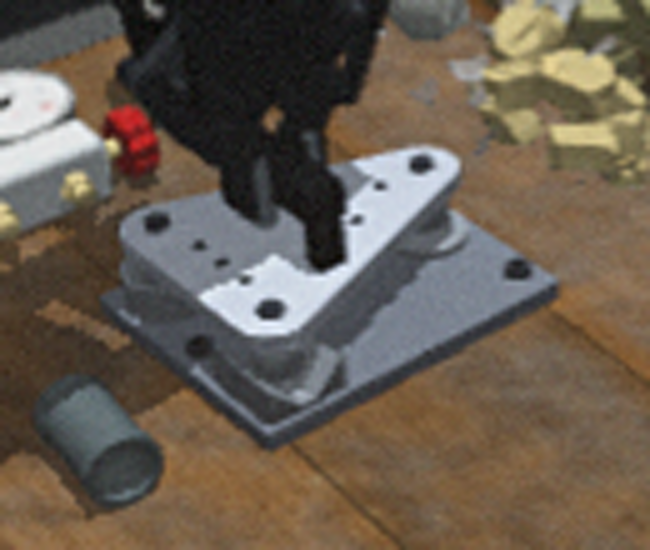

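Wrist force has reversed to +6 N and z is 0.032, the expected seated height, so the feet are carrying the load. Releasing in steps.

```bash
python3 -m handwheel '[[0.75,[0,0,0],[0,0,0]],[0.72,[0,0,0],[0,0,0]],[0.68,[0,0,0],[0,0,0]],[0.64,[0,0,0],[0,0,0]],[0.5,[0,0,0],[0,0,0]],[0.3,[0,0,0],[0,0,0]],[0,[0,0,0],[0,0,0]],[0,[0,0,0],[0,0,0]]]'
python3 -m handwheel '[[0,[0,0,0],[0,0,0]],[0,[0,0,0],[0,0,0]],[0,[0,0,0.01],[0,0,0]],[0,[0,0,0.02],[0,0,0]],[0,[0,0,0.03],[0,0,0]],[0,[0,0,0.04],[0,0,0]],[0,[0,0,0.04],[0,0,0]],[0,[0,0,0.03],[0,0,0]]]'
python3 -m handwheel '[[0,[0,-0.04,0.01],[0,0,0]],[0,[-0.01,-0.05,0],[0,0,0]],[0,[-0.01,-0.05,0],[0,0,0]],[0,[-0.01,-0.05,0],[0,0,0]],[0,[-0.01,-0.05,0],[0,0,0]],[0,[0,-0.05,0],[0,0,0]],[0,[0,0,0],[0,0,0]],[0,[0,0,0],[0,0,0]]]'
python3 - <<'E'
from h import *
p,d=snap('scene','s9'); a=cv2.resize(p[150:250,195:325],None,fx=5,fy=5,interpolation=2);cv2.imwrite('pics/s9c.png',a)
p,d=snap('top','t9'); cv2.imwrite('pics/t9c.png',cv2.resize(p[185:295,190:270],None,fx=5,fy=5,interpolation=2))
E
```

```text
time_s: 17.55
tcp_pos: [0.529, 0.1917, 0.032]
ee_rot: [-1.57, -0.051, 0.051]
contact_force: [-0.9, 0.3, 0.2]
finger_gap: 1.004
time_s: 18.55
tcp_pos: [0.5293, 0.1918, 0.2046]
ee_rot: [-1.57, -0.053, 0.05]
contact_force: [1.9, 0.4, 0.2]
finger_gap: 1.003
time_s: 19.55
tcp_pos: [0.4888, -0.0982, 0.2123]
ee_rot: [-1.57, -0.051, 0.051]
contact_force: [-0.7, -0.0, 0.3]
finger_gap: 0.997
```

View pics/s9c.png

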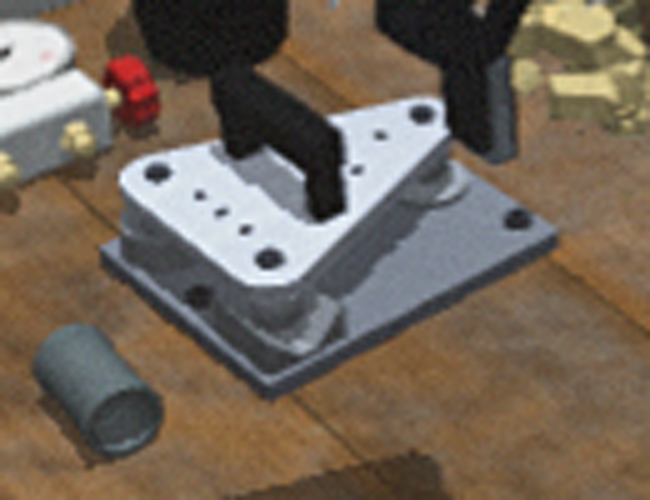

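View pics/t9c.png

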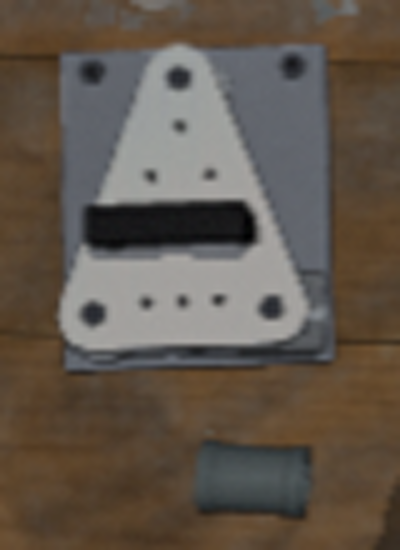

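Stage on the seat, arm clear. Bolts are at (93,313), (272,307) and (179,77) in the top crop, and (157,172), (269,259) and (422,114) in the scene crop. Next I check the fit against the seat estimate, the plate level, and the bystanders.

Run:
```python
from h import *
np.set_printoptions(precision=4,suppress=True)
t=lambda x,y:((x+.5)/5-.5+190,(y+.5)/5-.5+185)
print('top',fit([ray('top',*t(*a),.053) for a in((93,313),(272,307),(179,77))]))
t=lambda x,y:((x+.5)/5-.5+195,(y+.5)/5-.5+150)
print('scn',fit([ray('scene',*t(*a),.053) for a in((157,172),(269,259),(422,114))]))
z=np.load('pics/t9.npz');W=cloud('top',z['d']);p=z['p'].astype(int)
m=np.zeros((480,640),bool);m[190:260,195:262]=True
m&=(p.min(2)>105)&(abs(W[...,2]-.053)<.012)
c=W[m];A=np.c_[c[:,:2]-[.529,.19],np.ones(len(c))];r=np.linalg.lstsq(A,c[:,2],rcond=None)[0];print('plane',r,len(c))
z0=np.load('pics/top0.npz')['p'].astype(int)
print('relay/coupling diff',abs(p-z0)[165:205,420:455].mean(),abs(p-z0)[270:292,225:256].mean(),'bench',abs(p-z0)[255:265,280:330].mean())
# seat pts predicted from seat estimate
s=monitor.read_state();print(s['time_s'],abs(s['qd']).max())
```

```text
top (array([0.5302, 0.1913]), np.float64(0.055113369257877715), array([[ 0.    ,  0.0001],
       [-0.0001, -0.0001],
       [ 0.0001,  0.0001]]))
scn (array([0.5302, 0.1924]), np.float64(0.05286806501507647), array([[ 0.0001,  0.0003],
       [-0.0003, -0.0004],
       [ 0.0001,  0.0002]]))
plane [-0.0014  0.0032  0.0531] 1524
relay/coupling diff 1.927857142857143 1.9731182795698925 bench 34.324666666666666
19.65 0.009004504242351491
```

```bash
python3 -c "
from rig import order;print(order.job_done())"
```

```text
the job is handed in; nothing more can be done
None
```

The stage top is back on the seat base, set down under control and let go, and the job was handed in at about 19.7 s. The hand-in reports no verdict, so what follows is from my own last checks.

**Final checks:**
- **Height and level:** The plate top measures 53.1 mm above the bench, where 53 mm means fully seated. Tilt is under 0.2°.
- **Position:** The two cameras put the stage at (0.530, 0.191–0.192), with a yaw of 0.053–0.055 rad. My estimate of the empty seat was (0.529, 0.190) and 0.062 rad. That is a difference of 1–3 mm, within the calibration and pixel-reading error. It suggests the feet are home, but does not by itself prove the 3 mm limit. The height and level are the stronger evidence.
- **Surroundings:** The coupling and relay show no change in the top camera, and the arm is well clear of everything with the gripper open.

**What disagreed:**
- **First grasp:** It closed on air above the handle. The real fingertips are about 37 mm higher than the reported TCP. I measured that offset from the depth image, reopened, went 36 mm lower and gripped properly. Nothing was touched or moved by the miss.
- **Setting down:** Contact forces showed the seat was about 2 mm further towards +y than I had aimed, so I followed them with small shifts until the seats took the weight.

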